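Set a filter end cap overhanging the board beside the glue turntable

TASK

With the fingertips only, slide the larger steel ring flat across the wooden board to the edge where the round turntable stands, and leave it lying there straight in front of the turntable, sticking out 30 mm past the board's edge, ready to be picked up from below. Do not pick the ring up or lift it off the board, and leave the smaller ring, the tin and the brush where they are.

Things in the scene. Friction and masses are not known exactly. Their poses are not given: they have to be found in the camera images.
- board: wooden board, 300 x 300 mm, 28 mm thick, fixed on the bench and turned by up to about 0.3 rad. Origin at the centre of its underside, z up (its top is 28 mm above the origin and the bench). Its x axis points away from the robot at yaw 0; the two edges that matter are those at its own y = +150 mm and y = -150 mm, one with the turntable beside it, the other with the carton
- cap: the larger steel ring, a filter end cap: outside diameter 110 mm, hole diameter 70 mm, 8 mm thick, about 0.1 to 0.25 kg, loose, lying flat on the board near its middle. Origin at the centre of its underside (on the board's top), z is the ring's axis; wide enough in the hole for closed fingertips to reach in and draw it along
- small_cap: the smaller steel ring, loose, lying on the board about 140 to 160 mm from the larger one: outside diameter 76 mm, hole diameter 44 mm, 8 mm thick. Origin at the centre of its underside. Leave alone
- turntable: turntable of the glue station, fixed on the bench beside one of the two edges of the board: grey base 110 x 110 mm, 12 mm high, on it an aluminium disc of diameter 110 mm (top at 22 mm) and a dark boss of diameter 36 mm (top at 28 mm). Origin at the centre of its underside, 255 mm from the board's centre along the board's +y or -y axis and within 20 mm of it along the board's x axis; its axes are parallel to the board's
- carton: open cardboard carton with small rings in it, 110 x 110 mm, 45 mm high, fixed on the bench beside the opposite edge of the board (255 mm from the board's centre). Origin at the centre of its underside
- tin: closed tin, diameter 56 mm, 60 mm high, loose, standing on the bench beyond the board. Origin at the centre of its underside. Leave alone
- brush: glue brush, 200 mm long, 42 mm wide and 20 mm high, lying on the bench beyond the board along its far edge, loose. Origin at the middle of its length, on its underside. Leave alone
Mind the look-alikes: they are no part of the job. Leave any blue, orange or yellow look-alike of the cap alone.

How it is judged:
By the outcome, as a careful person would: the job done as asked, in the order asked, and still so for the second after the job is handed in, with the robot touching nothing.
It also fails if it takes over 40 s, if anything falls off the work surface, if the arm or the gripper's body presses on something with over 40 N, if the wrist force passes 120 N, or if a joint passes its speed limit or range.

ROBOT

A 6-joint arm with a two-finger parallel gripper is mounted at the origin on the work surface. World frame = base frame: x ahead of the robot, y to its left, z up, the work surface at z = 0. Lengths are in m, angles in rad, forces in N, time in s.
With the tool pointing down it reaches from about 0.2 to 0.875 m from the base axis. Payload 3.4 kg.
Tool frame: the origin (TCP) lies between the finger pads; the fingertips stand 8 mm ahead of it and the grasp point (between the pads) lies 11 mm behind it (nose_length is the distance from the TCP to the fingertips, in m); y points along the fingers, x is the direction in which the jaws open and shut, and the axes are right-handed (so a half turn about y gives the same grasp; the last joint's range is limited). The gripper opens to 94 mm and grips with 3 to 60 N. Pads are 16 mm wide; open, the fingers measure 119 mm over their backs; the gripper's body (75 mm by 177 mm) begins 78 mm behind the grasp point.
Start: joints at [-1.357, 0.276, 1.505, -0, 1.361, -0.121], TCP at [0.189, -0.543, 0.213] pointing down, gripper open.
Joint ranges: [-2.89, 2.89], [-0.75, 2.08], [0.22, 2.7], [-1.18, 4.32], [0.11, 2.71], [-2.7, 2.7]. Speed limits (rad/s): [2.57, 2.57, 3.14, 3.14, 3.14, 3.14].

INTERFACE

Orientations are given as a unit quaternion [w, x, y, z].
In Python, from workcell import state, read_camera, camera_params, sign_off, nose_length gives the robot as it stands.
- The arm moves only by the tool jog_arm, never from a script. Its argument "steps" is a list of rows, each an object of numbers: "x", "y", "z": the shift along the world's x, y, z scaled (see below); "wx", "wy", "wz": the turn, a rotation vector about the world's x, y, z scaled (see below); "grip": the opening, from 0 (shut) to 1 (fully open). In form: [{"x": .., "y": .., "z": .., "wx": .., "wy": .., "wz": .., "grip": ..}, ...]. A call has 1 to 10 rows; each row shifts and turns the pose as measured when the row begins; what a row does not reach is not made up. The controller multiplies each number of a shift by 25 mm and each number of a turn by pi rad. A row lasts 1/12 s, in which the tool goes at most 41.7 mm and 7.16 degrees, less where a joint would pass 70% of its speed; a pose out of reach is approached as far as the arm can. A call with a number of a shift or a turn outside -1 to 1 is refused whole. A call with a gripper value outside its range is refused whole. The fingers move at their own pace and stop on an object; "grip_force" is the grip in N (left out, the last holds). Time passes only in rows, so rows that do not move let the fingers close. It gives the time, the measured TCP pose, the force and the opening at its end, in the units of the state.
- state(): the state, without advancing time (a new reading comes with each control period).
- read_camera(name): name is "scene" or "side" or "wrist"; returns (picture, depth): 384x512x3 uint8, red, green, blue; 384x512 float32, m along the optical axis (not along the pixel's ray), 0 where there is no reading.
- camera_params(name): a dict with "fov_y" (degrees; the focal length in pixels is half the picture's height over the tangent of half this angle, whatever the lens; pixels are square), "cx", "cy" (the principal point, pixels), "distortion" ([k1, k2, p1, p2, k3] as OpenCV has them; the pictures are not rectified), "origin" and "orientation" of the camera in the world. Camera axes: x right, y up, looking along -z (the intrinsics and any distortion apply to the point x, -y, -z); pixel columns grow to the right and rows downward; lengths in m; the calibration is good to about 2 mm. A picture is of the moment at which its call begins: read the wrist's pose just before it. camera_params takes no time and is no camera call; for the wrist camera it gives the pose at the moment of the call.
- sign_off(): hands the job in, once; it reports no verdict.
The state is a dict: "time_s": time; "joint_positions": joint angles; "dq": joint speeds; "joint_efforts": joint torques, N m; "tool_pos": TCP position; "tcp_rot": TCP orientation; "force": force on the tool from outside, world axes, zero at the start; "wrist_torque": the same for the moment, N m; "finger_gap": finger opening in m.
Only numpy, scipy, OpenCV 4.12 (cv2) and the standard library are available. Lean on these libraries where they do the work, as an engineer would, in place of code of your own. Each camera call takes 0.05 s, during which the arm holds its last target. There are 200 camera calls.

## Working session

There is one attempt and no reset: what is moved stays moved. The work goes in short steps, Python scripts to look and compute and a tool call to move; the robot and the scene stay as the last step left them, time stands still between calls to the robot, and variables do not carry over. Pictures are saved under pics/ and viewed, on a budget of 10 in all, crops included, one or two more only if the job needs it, and the job is handed in when it is done.

Besides the shell and the picture viewer there is one more tool, called as name(argument=value, ...) on one line, values as JSON. jog_arm: Moves the arm, as the interface text tells. Its arguments: {"type":"object","properties":{"steps":{"type":"array"},"grip_force":{"type":"number"}},"required":["steps"]}

```bash
mkdir -p pics; cat > h.py <<'E'
import numpy as np, cv2
from workcell import *
from scipy.spatial.transform import Rotation as R
def K(p):
    f=192/np.tan(np.radians(p['fov_y'])/2)
    return np.array([[f,0,p['cx']],[0,f,p['cy']],[0,0,1]]),np.array(p['distortion'],float)
def rot(p):
    q=p['orientation']; return R.from_quat([q[1],q[2],q[3],q[0]]).as_matrix()
def ray(p,uv):
    k,d=K(p); n=cv2.undistortPoints(np.array(uv,float).reshape(-1,1,2),k,d)[:,0]
    return np.c_[n[:,0],-n[:,1],-np.ones(len(n))]@rot(p).T
def onz(p,uv,z):
    r=ray(p,uv); o=np.array(p['origin']); return o+r*((z-o[2])/r[:,2])[:,None]
def depthpts(p,uv,dep):
    uv=np.array(uv,int); r=ray(p,uv); return np.array(p['origin'])+r*dep[uv[:,1],uv[:,0]][:,None]
def save(n,im): cv2.imwrite('pics/'+n,im[:,:,::-1])
E
python3 - <<'E'
from h import *
for n in('scene','side','wrist'):
    p=camera_params(n);im,d=read_camera(n);np.savez(n+'0',im=im,d=d,p=np.array(p,dtype=object));save(n+'0.png',im);print(n,p)
print(state(),nose_length if not callable(nose_length) else nose_length())
E
```

```text
scene {'fov_y': 48.39612852192685, 'cx': 252.41798653294572, 'cy': 188.45008004555214, 'distortion': array([-0.13099576,  0.        ,  0.        ,  0.        ,  0.        ]), 'origin': array([ 0.99684809, -0.60756318,  0.68199451]), 'orientation': array([0.88390454, 0.39724837, 0.09359208, 0.22835722])}
side {'fov_y': 57.679041633400175, 'cx': 260.6761370640131, 'cy': 190.10013132733474, 'distortion': array([-0.06750714,  0.        ,  0.        ,  0.        ,  0.        ]), 'origin': array([0.45414419, 0.83852268, 0.5440525 ]), 'orientation': array([-0.09236963, -0.06493016,  0.48350737,  0.86802797])}
wrist {'fov_y': 70.8061776502294, 'cx': 258.85833824340705, 'cy': 187.80447988817272, 'distortion': array([-0.02529145,  0.        ,  0.        ,  0.        ,  0.        ]), 'origin': array([ 0.2574721 , -0.51832151,  0.38302907]), 'orientation': array([ 0.80899631, -0.10147246,  0.07347899, -0.57430754])}
{'time_s': 0.15, 'joint_positions': array([-1.35702531e+00,  2.76440611e-01,  1.50576611e+00, -5.24427073e-06,
        1.36071402e+00, -1.20967743e-01]), 'dq': array([-0.00145202, -0.00161749, -0.00299099,  0.00032173,  0.00186764,
       -0.00215374]), 'joint_efforts': array([ 5.87607428e-04, -4.04925871e+01, -2.37431788e+01,  7.01322989e-02,
        3.15292517e-02, -8.43923272e-05]), 'tool_pos': array([ 0.18882861, -0.54270226,  0.21283902]), 'tcp_rot': array([ 0.57662276, -0.57599291,  0.41006655, -0.40936998]), 'force': array([ 0.39665924, -0.08445313,  0.57929343]), 'wrist_torque': array([0.05918754, 0.00434047, 0.03484173]), 'finger_gap': 0.09395751301232153} 0.008
```

View pics/scene0.png

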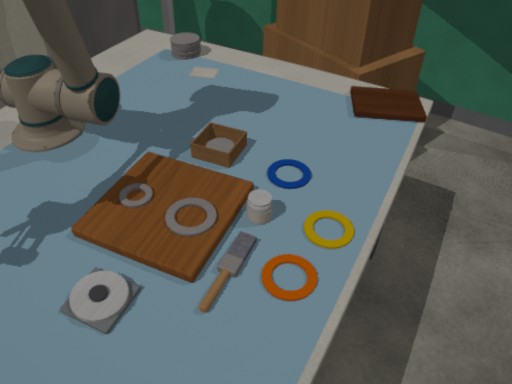

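View pics/side0.png

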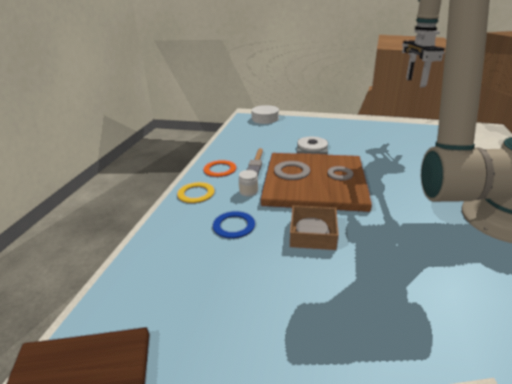

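The scene view shows the grey rings on the board: the larger at about (191,216), the smaller at (134,195). Other candidates are the blue (289,174), yellow (329,229) and orange (290,277) rings. The grey one at (191,216) fits, being steel, on the board and the larger of the two. The turntable is at (100,297), on the -y side, and the carton at (220,145). The side view agrees: cap (292,170), small cap (341,173), turntable (313,145).

```bash
cat > seg.py <<'E'
from h import *
def load(n):
    z=np.load(n+'.npz',allow_pickle=True); return z['im'],z['d'],z['p'].item()
def board_mask(im,seed):
    h=cv2.cvtColor(im,cv2.COLOR_RGB2HSV)
    m=((h[:,:,0]<20)&(h[:,:,1]>130)).astype(np.uint8)
    n,l,s,c=cv2.connectedComponentsWithStats(m)
    return (l==l[seed[1],seed[0]]).astype(np.uint8)
def holes(bm,im):
    # grey blobs inside the filled board outline
    c=max(cv2.findContours(bm,cv2.RETR_EXTERNAL,cv2.CHAIN_APPROX_NONE)[0],key=cv2.contourArea)
    f=np.zeros_like(bm);cv2.drawContours(f,[c],-1,1,-1)
    g=cv2.morphologyEx(f&(1-bm),cv2.MORPH_OPEN,np.ones((2,2),np.uint8))
    out=[x for x in cv2.findContours(g,cv2.RETR_EXTERNAL,cv2.CHAIN_APPROX_NONE)[0] if cv2.contourArea(x)>150]
    return c,sorted(out,key=cv2.contourArea)[::-1]
E
python3 - <<'E'
from seg import *
for n,seed in(('scene0',(160,240)),('side0',(310,190))):
    im,d,p=load(n); bm=board_mask(im,seed); c,hs=holes(bm,im)
    q=cv2.approxPolyDP(cv2.convexHull(c),6,True)[:,0]
    print(n,'outline',q.tolist()); print(np.round(onz(p,q,.028),4).tolist())
    for h in hs:
        uv=h[:,0]; P=onz(p,uv,.036)[:,:2].astype(np.float32)
        (x,y),r=cv2.minEnclosingCircle(P); e=cv2.fitEllipse(P)
        z=depthpts(p,uv,d)[:,2]
        print('ring px',uv.mean(0).round(1),'circ',round(x,4),round(y,4),'r',round(r,4),'ell',np.round(e[0],4),np.round(e[1],4),'z',np.median(z).round(4))
im,d,p=load('scene0'); save('crop.png',cv2.resize(im[140:340,50:270],None,fx=2.7,fy=2.7,interpolation=cv2.INTER_CUBIC))
# turntable: white disc and dark boss
h=cv2.cvtColor(im,cv2.COLOR_RGB2HSV)
for nm,m,z in(('disc',(h[:,:,2]>170)&(h[:,:,1]<60),.022),('boss',h[:,:,2]<90,.028)):
    k=np.zeros_like(m);k[265:330,60:145]=m[265:330,60:145]
    c=max(cv2.findContours(k.astype(np.uint8),cv2.RETR_EXTERNAL,cv2.CHAIN_APPROX_NONE)[0],key=cv2.contourArea)
    P=onz(p,c[:,0],z)[:,:2].astype(np.float32); print(nm,cv2.fitEllipse(P),'z',np.median(depthpts(p,c[:,0],d)[:,2]))
E
```

```text
scene0 outline [[147, 153], [252, 184], [192, 281], [72, 230]]
[[0.3594, 0.0256, 0.028], [0.6484, 0.0523, 0.028], [0.6823, -0.2424, 0.028], [0.3896, -0.2628, 0.028]]
ring px [191.3 217.4] circ 0.5908 -0.1109 r 0.058 ell [ 0.5913 -0.1103] [0.1094 0.1138] z 0.0284
ring px [136.1 196. ] circ 0.447 -0.1177 r 0.0416 ell [ 0.447  -0.1177] [0.0763 0.0808] z 0.0276
side0 outline [[273, 154], [358, 157], [369, 209], [262, 204]]
[[0.6642, -0.2119, 0.028], [0.3826, -0.2404, 0.028], [0.3576, 0.0623, 0.028], [0.634, 0.0916, 0.028]]
ring px [292.7 170.7] circ 0.5825 -0.0954 r 0.0648 ell [ 0.5802 -0.0953] [0.114  0.1255] z 0.0275
ring px [340.8 173.7] circ 0.4363 -0.102 r 0.0484 ell [ 0.4354 -0.1014] [0.0789 0.0938] z 0.0278Traceback (most recent call last):
  File "<stdin>", line 16, in <module>
ValueError: max() iterable argument is empty
```

View pics/crop.png

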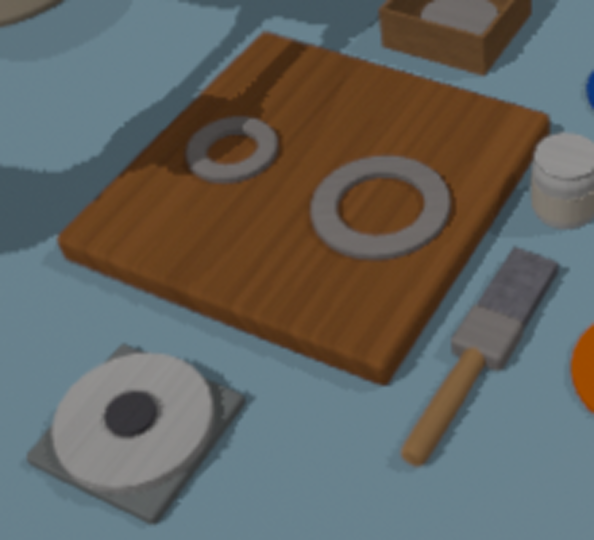

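The crop confirms it: the large grey steel ring sits at about (380,205) in the crop, and the turntable is lower left. The two views disagree by about 15 mm because board sides and shadows are in the masks, so I'll measure from overhead with the wrist camera.

```bash
python3 - <<'E'
from h import *
s=state();p=camera_params('wrist');q=s['tcp_rot'];M=R.from_quat([q[1],q[2],q[3],q[0]]).as_matrix()
print(M.round(3)); print('cam in tool',M.T@(p['origin']-s['tool_pos']),'look in tool',(-M.T@rot(p)[:,2]).round(3),'look world',-rot(p)[:,2].round(3),'up',rot(p)[:,1].round(3))
E
```

```text
[[ 0.329 -0.     0.944]
 [-0.944  0.001  0.329]
 [-0.001 -1.     0.   ]]
cam in tool [-0.00066081 -0.1702865   0.07286504] look in tool [-0.     0.969 -0.249] look world [-0.235 -0.08  -0.969] up [ 0.914  0.32  -0.249]
```

jog_arm(steps=[{"x": 0.9,"y": 0.9,"z": 0.3},{"x": 0.9,"y": 0.9,"z": 0.3},{"x": 0.9,"y": 0.9,"z": 0.3},{"x": 0.9,"y": 0.9,"z": 0.3},{"x": 0.9,"y": 0.9,"z": 0.3},{"x": 0.9,"y": 0.9},{"x": 0.9,"y": 0.9},{"x": 0.9,"y": 0.9},{"x": 0.9,"y": 0.9},{"x": 0.9,"y": 0.9}])

```text
schema error: expected keys x, y, z, wx, wy, wz, grip
```

jog_arm(steps=[{"x": 0.9,"y": 0.9,"z": 0.3,"wx": 0,"wy": 0,"wz": -0.025,"grip": 0},{"x": 0.9,"y": 0.9,"z": 0.3,"wx": 0,"wy": 0,"wz": -0.025,"grip": 0},{"x": 0.9,"y": 0.9,"z": 0.3,"wx": 0,"wy": 0,"wz": -0.025,"grip": 0},{"x": 0.9,"y": 0.9,"z": 0.3,"wx": 0,"wy": 0,"wz": 0,"grip": 0},{"x": 0.9,"y": 0.9,"z": 0.3,"wx": 0,"wy": 0,"wz": 0,"grip": 0},{"x": 0.9,"y": 0.9,"z": 0,"wx": 0,"wy": 0,"wz": 0,"grip": 0},{"x": 0.9,"y": 0.9,"z": 0,"wx": 0,"wy": 0,"wz": 0,"grip": 0},{"x": 0.9,"y": 0.9,"z": 0,"wx": 0,"wy": 0,"wz": 0,"grip": 0},{"x": 0.9,"y": 0.9,"z": 0,"wx": 0,"wy": 0,"wz": 0,"grip": 0},{"x": 0.9,"y": 0.9,"z": 0,"wx": 0,"wy": 0,"wz": 0,"grip": 0}])

```text
time_s: 0.98
tool_pos: [0.4161, -0.3109, 0.2479]
tcp_rot: [0.519, -0.518, 0.483, -0.479]
force: [0.6, 0.2, -0.0]
finger_gap: 0.0307
```

jog_arm(steps=[{"x": 0.9,"y": 0.9,"z": 0.2,"wx": 0,"wy": 0,"wz": 0,"grip": 0},{"x": 0.9,"y": 0.9,"z": 0.2,"wx": 0,"wy": 0,"wz": 0,"grip": 0},{"x": 0.9,"y": 0.9,"z": 0.2,"wx": 0,"wy": 0,"wz": 0,"grip": 0},{"x": 0.9,"y": 0.9,"z": 0.2,"wx": 0,"wy": 0,"wz": 0,"grip": 0},{"x": 0.9,"y": 0.7,"z": 0,"wx": 0,"wy": 0,"wz": 0,"grip": 0},{"x": 0.7,"y": 0.4,"z": 0,"wx": 0,"wy": 0,"wz": 0,"grip": 0},{"x": 0,"y": 0,"z": 0,"wx": 0,"wy": 0,"wz": 0,"grip": 0},{"x": 0,"y": 0,"z": 0,"wx": 0,"wy": 0,"wz": 0,"grip": 0}])

```text
time_s: 1.65
tool_pos: [0.5539, -0.1793, 0.2663]
tcp_rot: [0.522, -0.519, 0.483, -0.475]
force: [-0.1, 0.0, -0.3]
finger_gap: 0.0007
```

```bash
python3 - <<'E'
from h import *
p=camera_params('wrist');im,d=read_camera('wrist');np.savez('wrist1',im=im,d=d,p=np.array(p,dtype=object));save('wrist1.png',im);print(state()['tool_pos'])
E
```

```text
[ 0.55381758 -0.17945458  0.26614677]
```

View pics/wrist1.png

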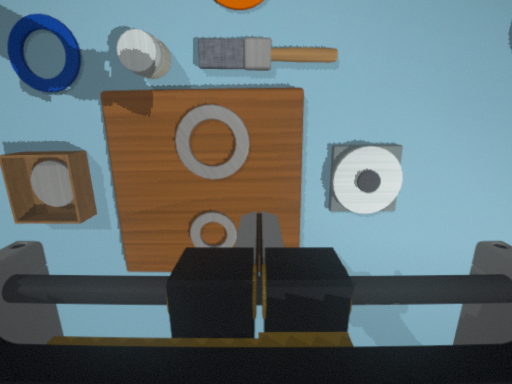

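The overhead view is clear: cap at (212,142), small cap at (213,232), turntable disc (367,181) with boss (369,181). The board's turntable-side edge is at column ≈302 and its far edge at row ≈89.

```bash
cat > meas.py <<'E'
from seg import *
def line(P):
    v=cv2.fitLine(P.astype(np.float32),cv2.DIST_HUBER,0,.01,.01).ravel(); return v
def meas(n,zb=.028,zr=.036,rows=(100,200),cols=(120,290),seed=(150,200)):
    im,d,p=load(n); h=cv2.cvtColor(im,cv2.COLOR_RGB2HSV)
    bm=board_mask(im,seed)
    # right edge points: last board pixel per row; far edge: first board pixel per column
    e=np.array([(np.flatnonzero(bm[r])[-1]+.5,r) for r in range(*rows)])
    f=np.array([(c,np.flatnonzero(bm[:,c])[0]-.5) for c in range(*cols)])
    E,F=onz(p,e,zb)[:,:2],onz(p,f,zb)[:,:2]; le,lf=line(E),line(F)
    return im,d,p,h,bm,le,lf
def ell(p,m,z,roi,d):
    k=np.zeros(m.shape,np.uint8);x0,x1,y0,y1=roi;k[y0:y1,x0:x1]=m[y0:y1,x0:x1]
    c=max(cv2.findContours(k,cv2.RETR_EXTERNAL,cv2.CHAIN_APPROX_NONE)[0],key=cv2.contourArea)
    uv=c[:,0]; P=onz(p,uv,z)[:,:2].astype(np.float32);e=cv2.fitEllipse(P)
    return np.array(e[0]),np.array(e[1]),uv.mean(0),cv2.fitEllipse(c)[0]
E
python3 - <<'E'
from meas import *
im,d,p,h,bm,le,lf=meas('wrist1')
for l in(le,lf): print('line dir',l[:2],'yaw',np.arctan2(l[1],l[0]),'pt',l[2:])
ring=(1-bm)&(h[:,:,1]<110)
cap=ell(p,ring,.036,(165,262,98,186),d);print('cap',cap)
hole=ell(p,bm,.036,(186,238,118,166),d);print('hole',hole)
grey=h[:,:,1]<70
disc=ell(p,(h[:,:,2]>150)&(h[:,:,1]<70),.022,(325,408,138,218),d);print('disc',disc)
boss=ell(p,h[:,:,2]<90,.028,(350,390,160,200),d);print('boss',boss)
for u,v in((185,142),(212,142),(345,181),(369,181),(280,200),(320,250)): print((u,v),'z',depthpts(p,[(u,v)],d)[0].round(4))
E
```

```text
line dir [0.9954526 0.0952582] yaw 0.09540287 pt [ 0.6027285  -0.23453602]
line dir [ 0.09427232 -0.99554646] yaw -1.4763838 pt [ 0.65902394 -0.08818999]
cap (array([ 0.58464241, -0.10372352]), array([0.10906412, 0.10952821]), array([211.82938389, 141.35545024]), (211.91458129882812, 141.4517364501953))Traceback (most recent call last):
  File "<stdin>", line 6, in <module>
  File "meas.py", line 14, in ell
    c=max(cv2.findContours(k,cv2.RETR_EXTERNAL,cv2.CHAIN_APPROX_NONE)[0],key=cv2.contourArea)
ValueError: max() iterable argument is empty
```

```bash
python3 - <<'E'
from meas import *
im,d,p,h,bm,le,lf=meas('wrist1')
disc=ell(p,(h[:,:,2]>150)&(h[:,:,1]<70),.022,(325,408,138,218),d);print('disc',disc)
boss=ell(p,h[:,:,2]<90,.028,(350,390,160,200),d);print('boss',boss)
yaw=.095;ux=np.array([np.cos(yaw),np.sin(yaw)]);uy=np.array([-np.sin(yaw),np.cos(yaw)])
E,F=le[2:],lf[2:]
C=ux*(F@ux-.15)+uy*(E@uy+.15); print('centre',C)
cap=np.array([.5846,-.1037])
for n,q in(('cap',cap),('disc',disc[0]),('boss',boss[0])): print(n,'board',((q-C)@ux).round(4),((q-C)@uy).round(4))
tx=((disc[0]-C)@ux); T=C+tx*ux-.125*uy; print('target',T,'move',T-cap)
for u,v in((185,142),(345,181),(369,181),(280,150),(320,120)): print((u,v),'z',depthpts(p,[(u,v)],d)[0].round(4))
# triangulate cap centre/boss against scene camera
ims,ds,ps=load('scene0')
bs=board_mask(ims,(160,240)); c,hs=holes(bs,ims)
a=cv2.fitEllipse(hs[0])[0]
r1,r2=ray(p,[(211.9,141.4)])[0],ray(ps,[a])[0]
o1,o2=np.array(p['origin']),np.array(ps['origin'])
t=np.linalg.lstsq(np.c_[r1,-r2],o2-o1,rcond=None)[0]; print('tri cap',o1+t[0]*r1,o2+t[1]*r2)
E
```

```text
disc (array([ 0.54349035, -0.3501434 ]), array([0.10769016, 0.11518808]), array([369.84688995, 181.05741627]), (368.6802978515625, 180.56405639648438))
boss (array([ 0.53672737, -0.36517543]), array([0.04608877, 0.07432737]), array([360.55, 177.55]), (378.777099609375, 187.40699768066406))
centre [ 0.50878457 -0.09280821]
cap board 0.0744 -0.018
disc board 0.0101 -0.2595
boss board 0.002 -0.2738
target [ 0.5307352 -0.2162828] move [-0.0538648 -0.1125828]
(185, 142) z [ 0.5822 -0.0636  0.0344]
(345, 181) z [ 0.541  -0.3132  0.0203]
(369, 181) z [ 0.5454 -0.3489  0.0255]
(280, 150) z [ 0.5815 -0.2053  0.0276]
(320, 120) z [ 6.305e-01 -2.650e-01  2.000e-04]
tri cap [ 0.58515703 -0.10135341  0.02255392] [ 0.58423763 -0.10216934  0.02250386]
```

jog_arm(steps=[{"x": 0.4,"y": 0.9,"z": -0.5,"wx": 0,"wy": 0,"wz": 0,"grip": 0},{"x": 0.4,"y": 0.9,"z": -0.9,"wx": 0,"wy": 0,"wz": 0,"grip": 0},{"x": 0.4,"y": 0.9,"z": -0.9,"wx": 0,"wy": 0,"wz": 0,"grip": 0},{"x": 0.1,"y": 0.4,"z": -0.9,"wx": 0,"wy": 0,"wz": 0,"grip": 0},{"x": 0,"y": 0,"z": -0.9,"wx": 0,"wy": 0,"wz": 0,"grip": 0},{"x": 0,"y": 0,"z": -0.9,"wx": 0,"wy": 0,"wz": 0,"grip": 0},{"x": 0,"y": 0,"z": 0,"wx": 0,"wy": 0,"wz": 0,"grip": 0},{"x": 0,"y": 0,"z": 0,"wx": 0,"wy": 0,"wz": 0,"grip": 0}])

```text
time_s: 2.37
tool_pos: [0.5791, -0.1087, 0.1384]
tcp_rot: [-0.516, 0.518, -0.485, 0.479]
force: [-0.4, -0.4, 0.4]
finger_gap: 0.0003
```

```bash
python3 - <<'E'
from h import *
p=camera_params('wrist');im,d=read_camera('wrist');np.savez('wrist2',im=im,d=d,p=np.array(p,dtype=object));save('wrist2.png',im)
s=state();q=s['tcp_rot'];M=R.from_quat([q[1],q[2],q[3],q[0]]).as_matrix();print(s['tool_pos'],s['force'],np.arctan2(M[1,0],M[0,0]),M[:,1])
E
```

```text
[ 0.57881768 -0.10880346  0.1383488 ] [-0.48718893  0.07982634 -0.45103753] -1.501796148014516 [-0.00799307  0.00450578 -0.9999579 ]
```

View pics/wrist2.png

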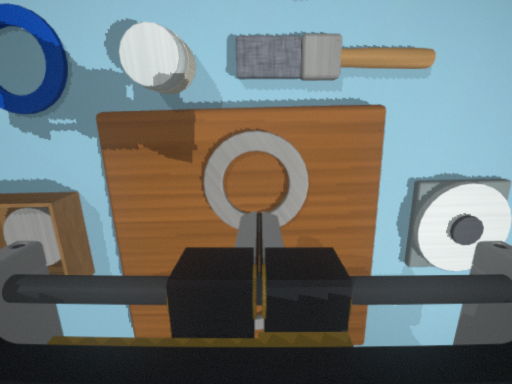

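The fingertips (258,212) are above the cap, which is centred near (256,182). The boss is at (466,230). Now to refine the cap, edge and turntable positions from here.

```bash
cat >> meas.py <<'E'
def circ(P):
    A=np.c_[2*P,np.ones(len(P))]; s=np.linalg.lstsq(A,(P**2).sum(1),rcond=None)[0]
    return s[:2],np.sqrt(s[2]+s[:2]@s[:2])
def big(m,roi):
    k=np.zeros(m.shape,np.uint8);x0,x1,y0,y1=roi;k[y0:y1,x0:x1]=m[y0:y1,x0:x1]
    c=max(cv2.findContours(k,cv2.RETR_EXTERNAL,cv2.CHAIN_APPROX_NONE)[0],key=cv2.contourArea)[:,0]
    return cv2.convexHull(c)[:,0]
E
python3 - <<'E'
from meas import *
def rep(n,rows,cols,seed,dr,br,cr):
    im,d,p,h,bm,le,lf=meas(n,rows=rows,cols=cols,seed=seed)
    yaw=.5*(np.arctan2(le[1],le[0])+np.arctan2(lf[1],lf[0])+np.pi/2)
    ux=np.array([np.cos(yaw),np.sin(yaw)]);uy=np.array([-np.sin(yaw),np.cos(yaw)])
    C=ux*(lf[2:]@ux-.15)+uy*(le[2:]@uy+.15);print(n,'yaw',yaw,'C',C)
    f=lambda q:((q-C)@np.c_[ux,uy]).round(4)
    grey=(h[:,:,1]<60)
    for nm,m,z,roi in(('disc',grey&(h[:,:,2]>125),.022,dr),('boss',(h[:,:,2]<75),.028,br),('cap',h[:,:,1]<110,.036,cr)):
        try:
            uv=big(m,roi); x0,x1,y0,y1=roi
            uv=uv[(uv[:,0]>x0+1)&(uv[:,0]<x1-2)&(uv[:,1]>y0+1)&(uv[:,1]<y1-2)]
            c,r=circ(onz(p,uv,z)[:,:2]);print(nm,c,'r',r,'board',f(c),'px',uv.mean(0))
        except Exception as e: print(nm,e)
    return h
h=rep('wrist1',(100,200),(120,290),(150,200),(325,408,138,218),(350,390,160,200),(165,262,98,186))
print(h[181,340:400:4].tolist())
h=rep('wrist2',(130,230),(150,370),(150,220),(405,512,180,242),(445,490,208,246),(195,320,120,208))
E
```

```text
wrist1 yaw 0.0949077 C [ 0.5087848  -0.09280078]
disc [ 0.53965552 -0.34743337] r 0.0605339001082506 board [ 0.0066 -0.2564] px [362.47368421 180.63157895]
boss [ 0.16986498 -0.1024473 ] r 0.4409967426427484 board [-0.3383  0.0225] px [358. 179.]
cap [ 0.58463523 -0.10369378] r 0.0551389781822555 board [ 0.0745 -0.018 ] px [210.8974359  140.87179487]
[[87, 11, 213], [83, 11, 213], [80, 11, 217], [83, 11, 214], [90, 15, 118], [110, 25, 93], [109, 30, 94], [109, 21, 95], [108, 27, 96], [106, 29, 98], [99, 17, 151], [87, 10, 219], [87, 12, 219], [87, 10, 220], [83, 9, 221]]
wrist2 yaw 0.09503001 C [ 0.50926596 -0.0912841 ]
disc [ 0.54638271 -0.34616717] r 0.05556904844990953 board [ 0.0128 -0.2573] px [446.875 204.625]
boss [ 0.54780189 -0.34194333] r 0.015406865697783078 board [ 0.0146 -0.2532] px [456.8 224.9]
cap [ 0.5850506  -0.10331999] r 0.05475276098206234 board [ 0.0743 -0.0192] px [251.13333333 158.06666667]
```

```bash
python3 - <<'E'
from meas import *
yaw=.095;B=np.array([[np.cos(yaw),-np.sin(yaw)],[np.sin(yaw),np.cos(yaw)]])
for n,dr,br,C in(('wrist1',(325,410,138,220),(352,386,164,198),[.5088,-.0928]),('wrist2',(405,512,175,242),(444,490,208,243),[.5093,-.0913])):
    im,d,p=load(n);v=im.max(2);h=cv2.cvtColor(im,cv2.COLOR_RGB2HSV)
    for nm,m,z,roi in(('disc',(v>165)&(h[:,:,1]<50),.022,dr),('boss',v<145,.028,br)):
        x0,x1,y0,y1=roi;uv=big(m,roi);uv=uv[(uv[:,0]>x0+1)&(uv[:,0]<x1-2)&(uv[:,1]>y0+1)&(uv[:,1]<y1-2)]
        c,r=circ(onz(p,uv,z)[:,:2]);print(n,nm,len(uv),c,r,'board',(c-C)@B)
E
```

```text
wrist1 disc 39 [ 0.54491133 -0.34821511] 0.05449931407805006 board [ 0.01172054 -0.25768883]
wrist1 boss 17 [ 0.54601325 -0.34443804] 0.019070314707534234 board [ 0.01317578 -0.25403332]
wrist2 disc 21 [ 0.54530419 -0.34747901] 0.05459968922433189 board [ 0.01154143 -0.25843912]
wrist2 boss 15 [ 0.54643597 -0.34305293] 0.019687733700056723 board [ 0.01308795 -0.25414036]
```

jog_arm(steps=[{"x": 0.25,"y": 0.2,"z": 0,"wx": 0,"wy": 0,"wz": 0.008,"grip": 0},{"x": 0,"y": 0,"z": -0.8,"wx": 0,"wy": 0,"wz": 0,"grip": 0},{"x": 0,"y": 0,"z": -0.8,"wx": 0,"wy": 0,"wz": 0,"grip": 0},{"x": 0,"y": 0,"z": -0.8,"wx": 0,"wy": 0,"wz": 0,"grip": 0},{"x": 0,"y": 0,"z": 0,"wx": 0,"wy": 0,"wz": 0,"grip": 0},{"x": 0,"y": 0,"z": 0,"wx": 0,"wy": 0,"wz": 0,"grip": 0}])

```text
time_s: 2.92
tool_pos: [0.5937, -0.1082, 0.088]
tcp_rot: [0.526, -0.521, 0.472, -0.479]
force: [0.5, 0.3, 0.0]
finger_gap: 0.0007
```

jog_arm(steps=[{"x": -0.25,"y": 0.15,"z": -0.4,"wx": 0,"wy": 0,"wz": 0,"grip": 0},{"x": 0,"y": 0,"z": 0,"wx": 0,"wy": 0,"wz": 0,"grip": 0},{"x": 0,"y": 0,"z": 0,"wx": 0,"wy": 0,"wz": 0,"grip": 0}])

```text
time_s: 3.17
tool_pos: [0.5917, -0.1059, 0.0835]
tcp_rot: [0.528, -0.519, 0.468, -0.482]
force: [0.2, 0.6, -0.5]
finger_gap: 0.0006
```

```bash
cat > st.py <<'E'
from h import *
s=state();q=s['tcp_rot'];M=R.from_quat([q[1],q[2],q[3],q[0]]).as_matrix();print(s['tool_pos'].round(4),s['force'].round(2),'jaw',np.arctan2(M[1,0],M[0,0]).round(3),'axis',M[:,1].round(4),'dq',np.abs(s['dq']).max().round(3))
E
python3 st.py
```

```text
[ 0.5917 -0.1059  0.0835] [ 0.21  0.55 -0.47] jaw -1.475 axis [ 0.0222 -0.0046 -0.9997] dq 0.026
```

jog_arm(steps=[{"x": -0.3,"y": 0.1,"z": -0.3,"wx": 0,"wy": 0.006,"wz": 0,"grip": 0},{"x": -0.2,"y": 0.1,"z": -0.5,"wx": 0,"wy": 0.003,"wz": 0,"grip": 0},{"x": 0,"y": 0,"z": -0.5,"wx": 0,"wy": 0,"wz": 0,"grip": 0},{"x": 0,"y": 0,"z": 0,"wx": 0,"wy": 0,"wz": 0,"grip": 0}])

```text
time_s: 3.5
tool_pos: [0.5815, -0.1015, 0.0535]
tcp_rot: [-0.522, 0.526, -0.474, 0.477]
force: [-0.4, 0.1, 0.2]
finger_gap: 0.0003
```

```bash
python3 st.py
```

```text
[ 0.5815 -0.1015  0.0535] [-0.35  0.07  0.2 ] jaw -1.474 axis [-4.0e-04 -7.3e-03 -1.0e+00] dq 0.028
```

jog_arm(steps=[{"x": 0.1,"y": -0.05,"z": -0.35,"wx": 0,"wy": 0,"wz": 0,"grip": 0},{"x": 0,"y": 0,"z": -0.2,"wx": 0,"wy": 0,"wz": 0,"grip": 0},{"x": 0,"y": 0,"z": 0,"wx": 0,"wy": 0,"wz": 0,"grip": 0}])

```text
time_s: 3.75
tool_pos: [0.5841, -0.1026, 0.0383]
tcp_rot: [-0.521, 0.526, -0.474, 0.476]
force: [-0.2, -0.0, -0.7]
finger_gap: 0.0007
```

```bash
python3 st.py
```

```text
[ 0.5841 -0.1026  0.0383] [-0.2  -0.01 -0.69] jaw -1.474 axis [-0.0014 -0.0072 -1.    ] dq 0.008
```

jog_arm(steps=[{"x": 0,"y": 0,"z": 0.06,"wx": 0,"wy": 0,"wz": 0,"grip": 0.2},{"x": 0,"y": 0,"z": 0,"wx": 0,"wy": 0,"wz": 0,"grip": 0.3},{"x": 0,"y": 0,"z": 0,"wx": 0,"wy": 0,"wz": 0,"grip": 0.4},{"x": 0,"y": 0,"z": 0,"wx": 0,"wy": 0,"wz": 0,"grip": 0.4},{"x": 0,"y": 0,"z": 0,"wx": 0,"wy": 0,"wz": 0,"grip": 0.4},{"x": 0,"y": 0,"z": 0,"wx": 0,"wy": 0,"wz": 0,"grip": 0.4}], grip_force=5)

```text
time_s: 4.25
tool_pos: [0.5849, -0.1029, 0.0406]
tcp_rot: [-0.522, 0.526, -0.473, 0.477]
force: [-0.1, 0.2, -0.6]
finger_gap: 0.036
```

```bash
python3 st.py; python3 - <<'E'
from h import *
p=camera_params('wrist');im,d=read_camera('wrist');np.savez('wrist3',im=im,d=d,p=np.array(p,dtype=object));save('wrist3.png',im)
E
```

```text
[ 0.5849 -0.1029  0.0406] [-0.1   0.19 -0.57] jaw -1.474 axis [-2.0e-04 -7.7e-03 -1.0e+00] dq 0.005
```

View pics/wrist3.png

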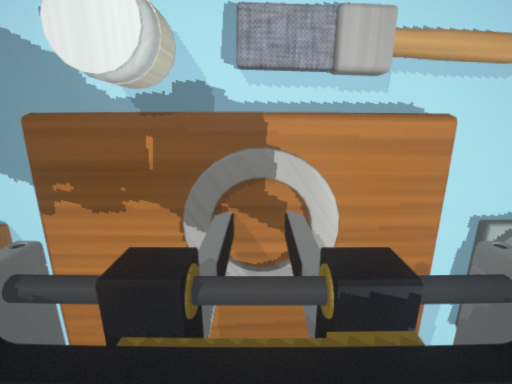

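The open fingertips stand inside the cap's hole, with the ring centred near (261,222) and no contact force. Now I'll drag it.

jog_arm(steps=[{"x": -0.18,"y": -0.4,"z": 0,"wx": 0,"wy": 0,"wz": 0,"grip": 0.4},{"x": -0.18,"y": -0.4,"z": 0,"wx": 0,"wy": 0,"wz": 0,"grip": 0.4},{"x": -0.18,"y": -0.4,"z": 0,"wx": 0,"wy": 0,"wz": 0,"grip": 0.4},{"x": -0.18,"y": -0.4,"z": 0,"wx": 0,"wy": 0,"wz": 0,"grip": 0.4},{"x": 0,"y": 0,"z": 0,"wx": 0,"wy": 0,"wz": 0,"grip": 0.4}])

```text
time_s: 4.72
tool_pos: [0.5653, -0.1464, 0.0411]
tcp_rot: [-0.522, 0.526, -0.473, 0.477]
force: [-0.8, 0.3, 0.2]
finger_gap: 0.0374
```

```bash
python3 st.py
```

```text
[ 0.5653 -0.1464  0.0411] [-0.77  0.3   0.15] jaw -1.473 axis [ 9.0e-04 -7.6e-03 -1.0e+00] dq 0.022
```

jog_arm(steps=[{"x": -0.2,"y": -0.4,"z": -0.01,"wx": 0,"wy": 0,"wz": 0,"grip": 0.4},{"x": -0.2,"y": -0.4,"z": 0,"wx": 0,"wy": 0,"wz": 0,"grip": 0.4},{"x": -0.2,"y": -0.4,"z": 0,"wx": 0,"wy": 0,"wz": 0,"grip": 0.4},{"x": -0.2,"y": -0.4,"z": 0,"wx": 0,"wy": 0,"wz": 0,"grip": 0.4},{"x": -0.2,"y": -0.4,"z": 0,"wx": 0,"wy": 0,"wz": 0,"grip": 0.4},{"x": -0.1,"y": -0.25,"z": 0,"wx": 0,"wy": 0,"wz": 0,"grip": 0.4},{"x": 0,"y": 0,"z": 0,"wx": 0,"wy": 0,"wz": 0,"grip": 0.4},{"x": 0,"y": 0,"z": 0,"wx": 0,"wy": 0,"wz": 0,"grip": 0.4}])

```text
time_s: 5.38
tool_pos: [0.5337, -0.2106, 0.041]
tcp_rot: [-0.521, 0.524, -0.474, 0.478]
force: [0.9, 0.8, 0.8]
finger_gap: 0.0377
```

```bash
python3 st.py; python3 - <<'E'
from h import *
p=camera_params('wrist');im,d=read_camera('wrist');np.savez('wrist4',im=im,d=d,p=np.array(p,dtype=object));save('wrist4.png',im)
E
```

```text
[ 0.5337 -0.2106  0.041 ] [0.89 0.79 0.77] jaw -1.478 axis [ 0.0015 -0.0066 -1.    ] dq 0.018
```

View pics/wrist4.png

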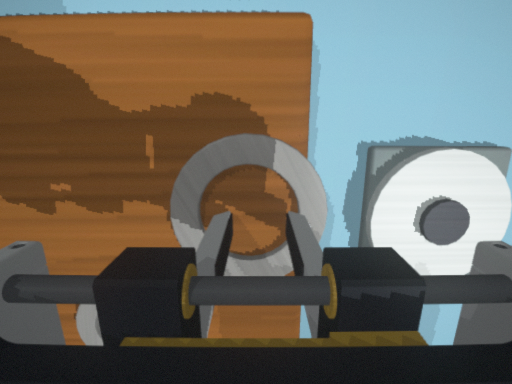

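The cap now straddles the edge: centre about (249,207), board edge at column ≈310, boss at (443,221). I'll measure the overhang and the offset.

```bash
cat > fin.py <<'E'
from meas import *
import sys
def fin(n,rows,cols,seed,cr,dr,br):
    im,d,p,h,bm,le,lf=meas(n,rows=rows,cols=cols,seed=seed); v=im.max(2)
    yaw=np.arctan2(le[1],le[0]);yaw=yaw if abs(yaw)<1.5 else yaw-np.pi*np.sign(yaw)
    ux=np.array([np.cos(yaw),np.sin(yaw)]);uy=np.array([-np.sin(yaw),np.cos(yaw)])
    print('yaw',yaw,'far edge yaw',np.arctan2(lf[1],lf[0]))
    ex=lf[2:]@ux-.15; ey=le[2:]@uy
    for nm,m,z,roi in(('cap',(h[:,:,1]<55),.036,cr),('disc',(v>165)&(h[:,:,1]<50),.022,dr),('boss',v<145,.028,br)):
        x0,x1,y0,y1=roi;uv=big(m,roi);uv=uv[(uv[:,0]>x0+1)&(uv[:,0]<x1-2)&(uv[:,1]>y0+1)&(uv[:,1]<y1-2)]
        P=onz(p,uv,z)[:,:2]
        if nm=='cap':
            c,r=circ(P);k=np.abs(np.linalg.norm(P-c,axis=1)-r)<.0015;c,r=circ(P[k])
        else:c,r=circ(P)
        print(nm,len(uv),c.round(4),'r',r.round(4),'board x',round(c@ux-ex,4),'y past edge',round(ey-c@uy,4),'overhang(r55)',round(ey-c@uy+.055,4))
E
python3 - <<'E'
from fin import *
im,d,p=load('wrist4');h=cv2.cvtColor(im,cv2.COLOR_RGB2HSV)
print(h[145,[215,240,260,290]].tolist(),h[205,[178,190,300,310,320,335,350]].tolist())
fin('wrist4',(40,120),(20,300),(200,110),(160,340,125,236),(360,512,140,240),(412,476,192,243))
E
```

```text
[[30, 7, 104], [45, 5, 106], [30, 5, 108], [12, 78, 117]] [[50, 8, 100], [30, 5, 103], [50, 5, 155], [60, 3, 164], [60, 2, 168], [98, 76, 221], [98, 78, 150]]
yaw 0.09250384 far edge yaw -1.4767036
cap 30 [ 0.5424 -0.2018] r 0.0539 board x 0.0242 y past edge -0.0392 overhang(r55) 0.0158
disc 26 [ 0.5451 -0.3476] r 0.0543 board x 0.0134 y past edge 0.1062 overhang(r55) 0.1612
boss 21 [ 0.5458 -0.3449] r 0.019 board x 0.0144 y past edge 0.1036 overhang(r55) 0.1586
```

jog_arm(steps=[{"x": -0.13,"y": -0.2,"z": 0,"wx": 0,"wy": 0,"wz": 0,"grip": 0.4},{"x": -0.13,"y": -0.2,"z": 0,"wx": 0,"wy": 0,"wz": 0,"grip": 0.4},{"x": -0.13,"y": -0.2,"z": 0,"wx": 0,"wy": 0,"wz": 0,"grip": 0.4},{"x": 0,"y": 0,"z": 0,"wx": 0,"wy": 0,"wz": 0,"grip": 0.4},{"x": 0,"y": 0,"z": 0,"wx": 0,"wy": 0,"wz": 0,"grip": 0.4}])

```text
time_s: 5.85
tool_pos: [0.5236, -0.2258, 0.041]
tcp_rot: [-0.522, 0.525, -0.473, 0.477]
force: [0.3, 1.4, 0.6]
finger_gap: 0.0376
```

```bash
python3 st.py; python3 - <<'E'
from fin import *
p=camera_params('wrist');im,d=read_camera('wrist');np.savez('wrist5',im=im,d=d,p=np.array(p,dtype=object));save('wrist5.png',im)
fin('wrist5',(40,110),(20,270),(200,110),(150,345,105,236),(340,512,130,240),(395,465,185,243))
E
```

```text
[ 0.5236 -0.2258  0.041 ] [0.27 1.37 0.59] jaw -1.474 axis [ 0.0014 -0.0069 -1.    ] dq 0.008
yaw 0.087743044 far edge yaw -1.4858801
cap 24 [ 0.5339 -0.2179] r 0.0539 board x 0.0187 y past edge -0.024 overhang(r55) 0.031
disc 35 [ 0.545  -0.3478] r 0.0543 board x 0.0183 y past edge 0.1063 overhang(r55) 0.1613
boss 23 [ 0.5458 -0.3455] r 0.0185 board x 0.0194 y past edge 0.104 overhang(r55) 0.159
```

jog_arm(steps=[{"x": 0.2,"y": 0.15,"z": 0,"wx": 0,"wy": 0,"wz": 0,"grip": 0.3},{"x": 0.15,"y": 0.1,"z": 0,"wx": 0,"wy": 0,"wz": 0,"grip": 0.1},{"x": 0,"y": 0,"z": 0,"wx": 0,"wy": 0,"wz": 0,"grip": 0},{"x": 0,"y": 0,"z": 0,"wx": 0,"wy": 0,"wz": 0,"grip": 0},{"x": 0,"y": 0,"z": 0,"wx": 0,"wy": 0,"wz": 0,"grip": 0},{"x": 0,"y": 0,"z": 0.3,"wx": 0,"wy": 0,"wz": 0,"grip": 0},{"x": 0,"y": 0,"z": 0.5,"wx": 0,"wy": 0,"wz": 0,"grip": 0},{"x": 0,"y": 0,"z": 0.9,"wx": 0,"wy": 0,"wz": 0,"grip": 0},{"x": 0,"y": 0,"z": 0.9,"wx": 0,"wy": 0,"wz": 0,"grip": 0}])

```text
time_s: 6.65
tool_pos: [0.5293, -0.2164, 0.1036]
tcp_rot: [-0.521, 0.527, -0.477, 0.472]
force: [-0.2, -0.5, 0.3]
finger_gap: 0.0004
```

jog_arm(steps=[{"x": -0.3,"y": 0.4,"z": 0.9,"wx": 0,"wy": 0,"wz": 0,"grip": 0},{"x": -0.3,"y": 0.4,"z": 0.9,"wx": 0,"wy": 0,"wz": 0,"grip": 0},{"x": -0.3,"y": 0,"z": 0.9,"wx": 0,"wy": 0,"wz": 0,"grip": 0},{"x": -0.3,"y": 0,"z": 0.5,"wx": 0,"wy": 0,"wz": 0,"grip": 0},{"x": 0,"y": 0,"z": 0,"wx": 0,"wy": 0,"wz": 0,"grip": 0},{"x": 0,"y": 0,"z": 0,"wx": 0,"wy": 0,"wz": 0,"grip": 0}])

```text
time_s: 7.15
tool_pos: [0.5004, -0.197, 0.1953]
tcp_rot: [-0.522, 0.526, -0.473, 0.477]
force: [0.2, -0.1, 0.1]
finger_gap: 0.0005
```

```bash
python3 st.py; python3 - <<'E'
from h import *
p=camera_params('wrist');im,d=read_camera('wrist');np.savez('wrist6',im=im,d=d,p=np.array(p,dtype=object));save('wrist6.png',im)
E
```

```text
[ 0.5004 -0.197   0.1953] [ 0.19 -0.07  0.12] jaw -1.472 axis [-1.0e-04 -8.2e-03 -1.0e+00] dq 0.03
```

View pics/wrist6.png

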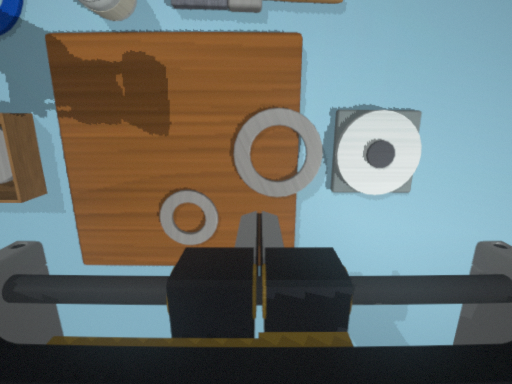

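The cap lies at (278,152), overhanging the edge at column ≈300 and level with the boss at (380,153). The small cap is still at (189,217).

```bash
python3 - <<'E'
from fin import *
fin('wrist6',(40,100),(70,290),(100,200),(228,328,104,202),(332,426,106,198),(362,400,136,172))
# edge using both sides of the cap
im,d,p=load('wrist6');bm=board_mask(im,(100,200))
rr=list(range(40,100))+list(range(202,236));e=np.array([(np.flatnonzero(bm[r])[-1]+.5,r) for r in rr])
l=line(onz(p,e,.028)[:,:2]);t=l[:2]*np.sign(l[0]);n=np.array([t[1],-t[0]]);print('edge yaw',np.arctan2(t[1],t[0]),'resid',np.abs((onz(p,e,.028)[:,:2]-l[2:])@n).max())
h=cv2.cvtColor(im,cv2.COLOR_RGB2HSV);v=im.max(2)
r={}
for nm,m,z,roi in(('cap',h[:,:,1]<55,.036,(228,328,104,202)),('disc',(v>165)&(h[:,:,1]<50),.022,(332,426,106,198)),('boss',v<145,.028,(362,400,136,172)),('small',h[:,:,1]<55,.036,(150,225,182,250))):
    c,q=circ(onz(p,big(m,roi),z)[:,:2]);r[nm]=c;print(nm,c,q,'along',(c-l[2:])@t,'out',(c-l[2:])@n)
for k in('disc','boss'): print('lateral cap-'+k,(r['cap']-r[k])@t)
print('overhang',(r['cap']-l[2:])@n+.055)
E
```

```text
yaw 0.088093944 far edge yaw -1.4773238
cap 33 [ 0.5334 -0.2175] r 0.0543 board x 0.0142 y past edge -0.0235 overhang(r55) 0.0315
disc 43 [ 0.5446 -0.3481] r 0.0545 board x 0.0138 y past edge 0.1076 overhang(r55) 0.1626
boss 18 [ 0.5456 -0.3447] r 0.0188 board x 0.0151 y past edge 0.1042 overhang(r55) 0.1592
edge yaw 0.09214689 resid 0.0007551349605317306
cap [ 0.5323965  -0.21804319] 0.054834171937590534 along -0.03152715240830337 out -0.023507227572141742
disc [ 0.54455842 -0.34814205] 0.05454641005199189 along -0.031388086082832355 out 0.10715878252541514
boss [ 0.54557329 -0.34467235] 0.01879178803395895 along -0.030058244987401353 out 0.10379718779082307
small [ 0.43947445 -0.111725  ] 0.03748076664666357 along -0.11427194668074615 out -0.1379247207631656
lateral cap-disc -0.0001390663254710205
lateral cap-boss -0.0014689074209020207
overhang 0.03149277242785826
```

The overhang measures about 31 mm and the lateral offset from the turntable is about 1 mm or less. The arm is clear, so I'm handing in.

```bash
python3 -c "
from workcell import *;print(sign_off())"
```

```text
the job is handed in; nothing more can be done
None
```

The larger steel ring now lies flat across the board's turntable-side edge, straight in front of the turntable. It sticks out about 31 mm against the 30 mm asked. I drew it there with the fingertips inside its hole and never lifted it. Then I shut the fingers clear of it, raised the arm and handed in at about 7.2 s.

- **Overhang:** the last overhead wrist picture gave 31.5 mm. The disc and boss readings suggest the edge line could be off by 1–2 mm, so I left it.
- **Sideways offset:** about 0.1 mm from the turntable's disc centre and 1.5 mm from its boss centre.
- **Forces:** wrist-force readings between moves stayed below about 2 N.
- **Other things:** the small ring, tin and brush were never approached. I did not compare their positions before and after in numbers.
- **Disagreements:** the first scene and side views differed by about 15 mm because board sides and shadows got into the masks. The two-view height for the ring, 22.5 mm, did not match its 36 mm top. I relied on the wrist camera's depth, about 34 mm for the ring top and 28 mm for the board, and on the given heights.

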